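# Roll the forming tube onto the bend line

### The job

Get the copper blank ready for bending: with the fingertips push the top of the thick steel tube sideways, so that it rolls across the blank and comes to rest centred along the white bend line, both ends over the line. Keep the fingers up on the top of the tube, never down beside it, and do not grip or lift it. Leave the thin rod and everything else on the bench where it lies.

Things in the scene. Friction and masses are not known exactly. Their poses are not given: they have to be found in the camera images.
- blank: Flat rectangular copper sheet, 300 mm (its x) by 320 mm (its y) and 2 mm thick, tacked to the bench by four nails near its corners so that it cannot shift. Origin at the centre of its underside (on the bench top); z up. The straight bend line runs along its y axis, across the middle of the sheet (x = 0).
- line_mid (a point): Middle of the bend line, a straight white-chalked scribed mark 4 mm wide and 300 mm long on the top face of the blank (2 mm above the bench). The mark is flat: nothing catches on it. Axes as the blank's; the line runs along y.
- line_left (a point): One end of the bend line, 150 mm from line_mid along the blank's +y.
- line_right (a point): The other end of the bend line, 150 mm from line_mid along the blank's -y.
- tube: Steel forming tube, 32 mm thick, 160 mm long, about 0.45 kg, smooth. Lies on the blank 45-85 mm to one side of the bend line, parallel to it within 2 degrees. Origin mid-axis, its top 34 mm above the bench; y along its length. Pressed by a fingertip that moves sideways it rolls without slipping, its axis moving half as far as the fingertip; let go, it stays put.
- tube_end_a (a point): Centre of one end face of the tube, on its axis, 80 mm from its middle along its +y.
- tube_end_b (a point): Centre of the other end face of the tube, 80 mm from its middle along its -y.
- rod: Thin dark iron wiring rod, 12 mm in diameter and 200 mm long, lying on the blank on the other side of the bend line from the tube, about parallel to the line. Not to be disturbed. Origin at the middle of its axis, its y axis along its length.
- block: Round steel block, 60 mm in diameter and 42 mm high, standing on a corner of the blank. Origin at the centre of its underside. Not to be disturbed.
- scriber: Brass scriber, 150 mm long and up to 12 mm thick, lying on the blank near the -y end of the bend line, across the line's direction. Origin at its middle, its x axis along its length. Not to be disturbed.
- hammer: Bouge hammer with a 250 mm light wooden handle (along its x) and a 138 mm double-ended iron head, lying on the bench to the right. Origin under the handle, on the bench. Not to be disturbed.
- mallet: Wooden mallet with a 110 mm long, 72 mm thick barrel head and a slanting handle, lying on the bench to the left. Origin on the bench under the handle; about 72 mm high at the head. Not to be disturbed.
- kettle: Open copper kettle lined with tin, 184 mm across and 125 mm high, with an iron bail standing up to 205 mm, at the left of the bench. Origin at the centre of its underside. Not to be disturbed.
Not all that is in view belongs to the job. Of the things shaped like the tube, the steel one is meant.

How it is judged:
On the way:
1. the tube has rolled well over on the blank: the side that lay underneath has come up towards the top (angle between tube's own z axis and vertical above 2.2 rad and z of tube in the frame of blank below 0.026 m), for 0.05 s.
At the end, for the whole second after the job is handed in: The tube lies at rest on the blank with the centre of each end within 7 mm of the bend line (seen from above) and its middle within 60 mm of the middle of the line; rod, block, scriber, hammer, mallet and kettle are within 20 mm of where they were (x of tube_end_a in the frame of blank between -0.007 and 0.007 m and x of tube_end_b in the frame of blank between -0.007 and 0.007 m and y of tube in the frame of blank between -0.06 and 0.06 m and z of tube in the frame of blank below 0.022 m and linear speed of tube below 0.01 m/s and angular speed of tube below 0.3 rad/s and distance of each of rod, block, scriber, hammer, mallet, kettle from where it was at the start of the episode below 0.02 m); the robot touches nothing.
It fails at once if the tube is lifted: its middle more than 8 mm, or an end more than 16 mm, above its lying height (z of tube in the frame of blank above 0.026 m or z of any of tube_end_a, tube_end_b in the frame of blank above 0.034 m).
It fails at once if fingers touch the tube from down beside it (gripping it or shoving its side): fingertips lower than about the tube's axis (contact force between the fingers and tube above 0.5 N and height (world z) of the grasp point below 0.04 m).
It fails at once if another thing is moved more than 20 mm (distance of any of rod, block, scriber, hammer, mallet, kettle from where it was at the start of the episode above 0.02 m).
It also fails if it takes over 48 s, if anything falls off the work surface, if the arm or the gripper's body presses on something with over 40 N, if the wrist force passes 120 N, or if a joint passes its speed limit or range.

### The arm

A 6-joint arm with a two-finger parallel gripper is mounted at the origin on the work surface. World frame = base frame: x ahead of the robot, y to its left, z up, the work surface at z = 0. Lengths are in m, angles in rad, forces in N, time in s.
With the tool pointing down it reaches from about 0.425 to 0.95 m from the base axis. Payload 3.5 kg.
Tool frame: the origin (TCP) lies at the very end of the fingers, on their centre line; the grasp point (between the pads) lies ctrl.pinch_z behind it (ctrl.pinch_z is the distance from the TCP to the grasp point, in m); x points along the fingers, y is the direction in which the jaws open and shut, and the axes are right-handed (so a half turn about x gives the same grasp; the last joint's range is limited). The gripper opens to 85 mm and grips with 20 to 120 N. Pads are 22 mm wide; open, the fingers measure 114 mm over their backs; the gripper's body (76 mm by 85 mm) begins 54 mm behind the grasp point. The pads swing forward as they close: fully open they stand 13 mm farther back than shut.
Start: joints at [-1.256, 0.286, 1.577, -0, 1.279, -0.15], TCP at [0.303, -0.603, 0.231] pointing down, gripper open.
Joint ranges: [-2.77, 2.77], [-0.9, 2.22], [0.21, 2.48], [-1.53, 4.67], [0.24, 2.81], [-2.84, 2.84]. Speed limits (rad/s): [2.79, 2.79, 3.14, 3.14, 3.14, 3.14].

### API

Orientations are given as [roll, pitch, yaw] about the fixed x, y, z axes, in that order (R = Rz(yaw) Ry(pitch) Rx(roll)).
In Python, from cell import ctrl gives the robot as it stands. Calls block until the motion is done:
- ctrl.reach(position, orientation): joint-space move of the TCP to a pose.
- ctrl.movel(position, rate=0.15, orientation=None, threshold=None): straight line of the TCP; orientation=None keeps the orientation; rate is the mean speed in m/s. With threshold (N) it stops when the force on the tool has changed by that much, and returns True; else False.
- ctrl.move_j(angles): joint-space move.
- ctrl.command_gripper(opening, grip_force=None): finger opening in m; grip_force is the grip in N (None keeps the last); returns when the fingers have stopped.
- ctrl.dwell(seconds).
- ctrl.ik(position, orientation): joint angles nearest the present ones, or None.
- ctrl.observe(): the state.
- ctrl.snapshot(name): name is "side" or "top" or "wrist"; returns the picture (480x640x3 uint8, red, green, blue); there is no depth.
- ctrl.camera_params(name): a dict with "K" (3x3 intrinsics, pixels), "extrinsics" (4x4, takes a point from camera to world coordinates). Camera axes: x right, y down, z forward; pixel columns grow to the right and rows downward; lengths in m; the calibration is good to about 2 mm. A picture is of the moment at which its call begins: read the wrist's pose just before it. camera_params takes no time and is no camera call; for the wrist camera it gives the pose at the moment of the call.
A pose or a line that the arm cannot do raises ctrl.IKError and nothing moves.
- ctrl.sign_off(): hands the job in, once; it reports no verdict.
Trained networks look in the newest picture that a camera, given by its name, has taken for a name from the list of things; names that differ only in an ending like _2 or _b are one class to them, and where a whole thing is asked for, a point or a joint stands for the part that bears it (a point fixed in the world has none). Each returns a list of dicts, best first, with "score" (0 to 1); they miss things now and then, are a little off and sometimes report something else, mostly with a low value. They report only what shows in the picture. A call takes as long as a camera call. They do not tell look-alikes from the thing itself.
- ctrl.recognise(camera, name): "bbox" ([left, top, width, height] in pixels, round what is visible of it).
The state is a dict: "clock": time; "qpos": joint angles; "joint_velocities": joint speeds; "joint_torque": joint torques, N m; "ee_pos": TCP position; "tcp_rot": TCP orientation; "ft_force": force on the tool from outside, world axes, zero at the start; "ft_torque": the same for the moment, N m; "grip_width": finger opening in m.
Only numpy, scipy, OpenCV 4.12 (cv2) and the standard library are available. Lean on these libraries where they do the work, as an engineer would, in place of code of your own. Each camera call takes 0.05 s, during which the arm holds its last target. There are 200 camera calls.

## Working session

There is one attempt and no reset: what is moved stays moved. The work goes in short steps, each a Python script; the robot and the scene stay as the last script left them, time stands still between calls to the robot, and variables do not carry over. Pictures are saved under pics/ and viewed, about 8 in all and at most 12, crops included, and the job is handed in when it is done.

```bash
mkdir -p pics; ls; python3 - <<'E'
from cell import ctrl
import cv2,numpy as np
for n in("top","side"):
    im=ctrl.snapshot(n);cv2.imwrite(f"pics/{n}0.png",im[:,:,::-1])
    p=ctrl.camera_params(n);print(n,np.round(p["K"],1).tolist(),np.round(p["extrinsics"],4).tolist())
    for t in("tube","rod","blank","line_mid","block","scriber","hammer"):
        if n=="top":print(t,[(np.round(d["bbox"]).tolist(),round(d["score"],2)) for d in ctrl.recognise(n,t)[:3]])
print(ctrl.pinch_z,ctrl.observe())
E
```

```text
pics
top [[492.8, 0.0, 320.7], [0.0, 492.8, 235.2], [0.0, 0.0, 1.0]] [[0.0386, -0.9772, 0.209, 0.3162], [-0.9993, -0.0377, 0.0079, 0.0056], [0.0001, -0.2091, -0.9779, 1.2609], [0.0, 0.0, 0.0, 1.0]]
tube [([308.0, 213.0, 65.0, 22.0], 0.71), ([410.0, 330.0, 56.0, 58.0], 0.66), ([355.0, 130.0, 56.0, 30.0], 0.61)]
rod [([297.0, 273.0, 76.0, 18.0], 0.6), ([282.0, 194.0, 23.0, 21.0], 0.27), ([309.0, 212.0, 60.0, 19.0], 0.16)]
blank [([262.0, 190.0, 142.0, 130.0], 0.72)]
line_mid [([266.0, 192.0, 140.0, 130.0], 0.97), ([384.0, 252.0, 11.0, 50.0], 0.44)]
block [([283.0, 195.0, 23.0, 21.0], 0.61)]
scriber [([385.0, 252.0, 10.0, 44.0], 0.67)]
hammer []
side [[579.5, 0.0, 315.6], [0.0, 579.5, 241.9], [0.0, 0.0, 1.0]] [[-0.9658, -0.128, 0.2255, 0.1979], [-0.2589, 0.5234, -0.8118, 1.3244], [-0.0141, -0.8424, -0.5386, 0.9331], [0.0, 0.0, 0.0, 1.0]]
0.0187 {'clock': 0.45, 'qpos': array([-1.25595331e+00,  2.86345867e-01,  1.57681347e+00, -2.50277619e-05,
        1.27862885e+00, -1.50043794e-01]), 'joint_velocities': array([-0.00039459, -0.00047268,  0.00011318, -0.00208324, -0.00135253,
       -0.00122512]), 'joint_torque': array([-8.97091304e-04, -4.05362606e+01, -2.92452317e+01, -1.35171981e-04,
        1.55579790e-03, -4.79605902e-06]), 'ee_pos': array([ 0.30258946, -0.60329814,  0.23123272]), 'tcp_rot': array([-1.59888439,  1.57059933,  2.00760229]), 'ft_force': array([-1.38591481, -0.03148049,  0.05742039]), 'ft_torque': array([ 0.02157908, -0.01546183, -0.00758339]), 'grip_width': 0.08541581409839522}
```

View pics/top0.png

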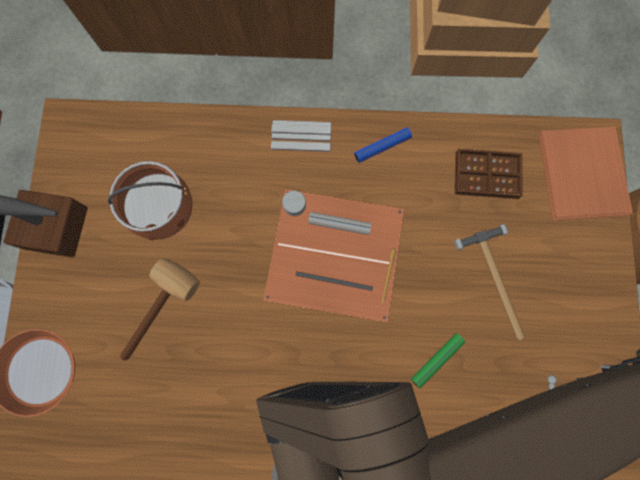

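View pics/side0.png

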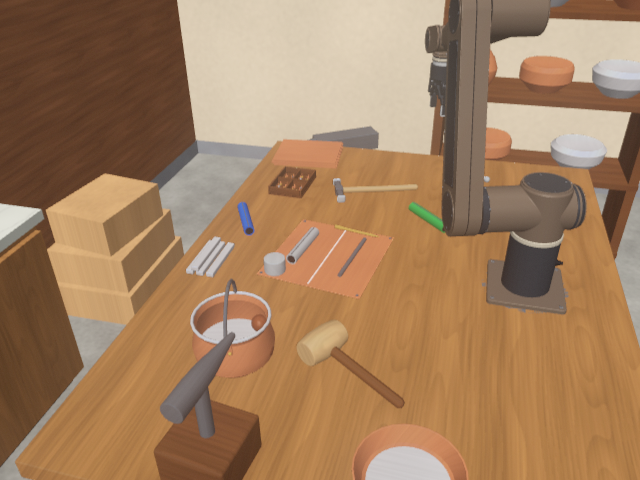

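The top view shows the following that could be taken for the tube:
- steel tube at (340,223) on the blank, parallel to the white line that runs (278,245)–(390,263)
- blue cylinder at (383,145)
- green cylinder at (438,360)
- flat bars at (301,135)
- dark rod at (334,281)

I choose the steel one at (340,223), and will check it in a crop.

```bash
cat > h.py <<'E'
import numpy as np,cv2
from cell import ctrl
def world(p,uv,z):
    uv=np.atleast_2d(uv).astype(float);E=np.array(p["extrinsics"])
    d=(np.linalg.inv(p["K"])@np.c_[uv,np.ones(len(uv))].T).T@E[:3,:3].T
    return E[:3,3]+d*((z-E[2,3])/d[:,2])[:,None]
def pix(p,X):
    E=np.linalg.inv(p["extrinsics"]);c=np.atleast_2d(X)@E[:3,:3].T+E[:3,3]
    q=c@np.array(p["K"]).T;return q[:,:2]/q[:,2:]
def grey_mask(im):
    h=cv2.cvtColor(im,cv2.COLOR_RGB2HSV);return h
E
python3 - <<'E'
from h import *
im=cv2.imread("pics/top0.png")[:,:,::-1];p=ctrl.camera_params("top")
h=cv2.cvtColor(np.ascontiguousarray(im),cv2.COLOR_RGB2HSV)
roi=np.zeros((480,640),bool);roi[190:325,262:408]=1
m=(roi&(h[:,:,1]<95)&(h[:,:,2]>90)).astype(np.uint8)
n,l,s,c=cv2.connectedComponentsWithStats(m)
for i in range(1,n):
    if s[i,4]>60:
        r=cv2.minAreaRect(np.argwhere(l==i)[:,::-1].astype(np.float32));b=cv2.boxPoints(r)
        print(s[i],np.round(r[0],1),np.round(r[1],1)); 
        for z in(.002,.018,.034):print(z,np.round(world(p,np.r_[b,[r[0]]],z)[:,:2],3).tolist())
print("blank corners",np.round(world(p,[[286,192],[403,209],[387,320],[266,299]],.002)[:,:2],3).tolist())
print("rod",np.round(world(p,[[297,274],[372,289]],.006)[:,:2],3).tolist())
W=ctrl.camera_params("wrist");T=ctrl.observe();print(np.round(W["extrinsics"],3),np.round(W["K"],0))
cv2.imwrite("pics/crop1.png",cv2.resize(im[180:330,255:415,::-1],None,fx=4.5,fy=3.9,interpolation=2))
E
```

```text
[282 190  24  26 476] [293.5 202.5] [25. 23.]
0.002 [[0.704, 0.124], [0.707, 0.062], [0.638, 0.059], [0.636, 0.12], [0.671, 0.091]]
0.018 [[0.699, 0.122], [0.702, 0.062], [0.634, 0.059], [0.632, 0.118], [0.667, 0.09]]
0.034 [[0.695, 0.121], [0.697, 0.061], [0.63, 0.058], [0.628, 0.117], [0.662, 0.089]]
[308 212  64  23 786] [339.4 222.8] [63.  12.6]
0.002 [[0.616, 0.052], [0.65, 0.048], [0.625, -0.116], [0.591, -0.111], [0.621, -0.032]]
0.018 [[0.613, 0.052], [0.646, 0.047], [0.621, -0.115], [0.588, -0.109], [0.617, -0.031]]
0.034 [[0.609, 0.051], [0.642, 0.047], [0.617, -0.113], [0.584, -0.108], [0.613, -0.031]]
[278 243 112  21 336] [333.5 253.1] [112.8   3. ]
0.002 [[0.555, 0.127], [0.563, 0.126], [0.523, -0.164], [0.516, -0.163], [0.539, -0.019]]
0.018 [[0.552, 0.125], [0.56, 0.124], [0.521, -0.162], [0.513, -0.161], [0.536, -0.019]]
0.034 [[0.549, 0.124], [0.556, 0.123], [0.518, -0.16], [0.511, -0.158], [0.534, -0.019]]
blank corners [[0.699, 0.113], [0.664, -0.199], [0.373, -0.16], [0.414, 0.148]]
rod [[0.481, 0.072], [0.45, -0.12]]
[[ 0.448 -0.857 -0.256  0.367]
 [-0.894 -0.43  -0.126 -0.57 ]
 [-0.002  0.285 -0.958  0.374]
 [ 0.     0.     0.     1.   ]] [[432.   0. 321.]
 [  0. 432. 237.]
 [  0.   0.   1.]]
```

View pics/crop1.png

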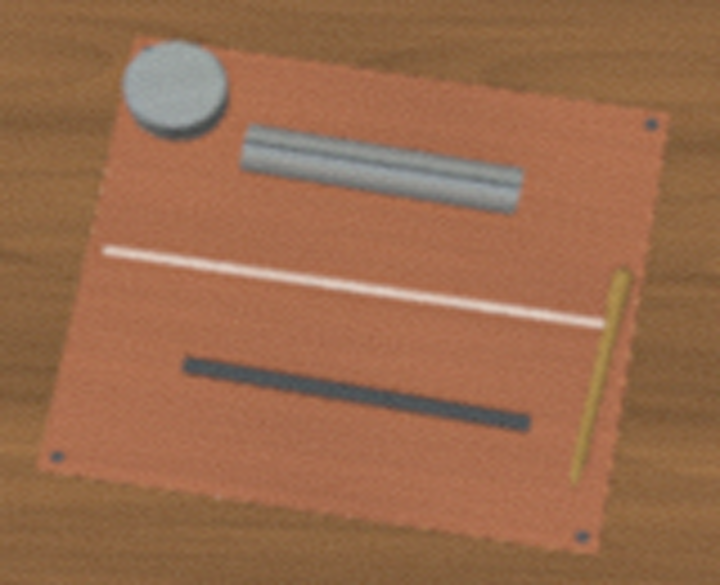

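The crop confirms the choice: a plain grey steel tube at (340,223), 79 mm to the far side of the line. The top view puts the rod 7–8 cm to the near side. Next I move above it and take a closer wrist view, and check how the TCP depends on the opening.

```bash
cat >> h.py <<'E'
P2=np.pi/2
def lines(name,save):
    """line and tube edges in wrist view; returns rects"""
    p=ctrl.camera_params("wrist");im=ctrl.snapshot("wrist");cv2.imwrite(save,im[:,:,::-1]);return p,im
E
python3 - <<'E'
from h import *
print(ctrl.observe()["ee_pos"],ctrl.pinch_z)
for yaw in(-.137,np.pi-.137):
    q=ctrl.ik([.578,-.025,.2],[0,P2,yaw]);print(yaw,q)
yaw=-.137
ctrl.command_gripper(.045)
print(ctrl.observe()["ee_pos"],ctrl.pinch_z,ctrl.observe()["clock"])
ctrl.reach([.578,-.025,.2],[0,P2,yaw])
p,im=lines("wrist","pics/w1.png")
np.save("w1.npy",np.r_[p["K"],p["extrinsics"][:3,:3],p["extrinsics"][:3,3][None]])
o=ctrl.observe();print(o["ee_pos"],o["clock"],o["ft_force"],o["tcp_rot"])
E
```

```text
[ 0.30258946 -0.60329814  0.23123272] 0.0187
-0.137 [-2.18526533e-01  1.03392473e-01  1.84769358e+00 -4.44089210e-16
  1.19050660e+00 -1.65232286e+00]
3.004592653589793 [-2.18526533e-01  1.03392473e-01  1.84769358e+00 -4.44089210e-16
  1.19050660e+00  1.48926979e+00]
[ 0.30258162 -0.60337348  0.2313258 ] 0.0187 0.925
[ 0.57813808 -0.02582629  0.20008687] 3.2667 [ 0.22899847  0.30369641 -0.32409586] [-0.69091802  1.57052688 -0.82926476]
```

View pics/w1.png

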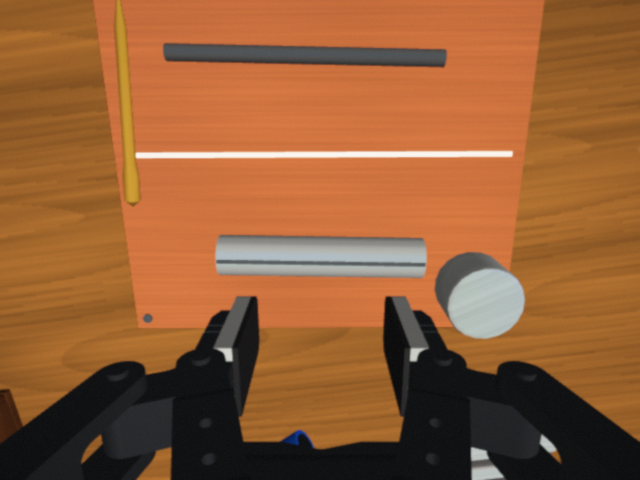

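The wrist view shows the tube at columns 216–426, rows 236–277. The line runs from (136,156) to (512,154), the rod is at row 55 and the block at (480,295). I'll measure the tube against the line from its silhouette.

```bash
cat >> h.py <<'E'
from scipy.spatial.transform import Rotation
def fit(p,im,rows=None):
    """line end pts & tube axis end pts (world xy) from wrist picture"""
    h=cv2.cvtColor(np.ascontiguousarray(im),cv2.COLOR_RGB2HSV)
    m=((h[:,:,1]<110)&(h[:,:,2]>75)).astype(np.uint8)
    n,l,s,c=cv2.connectedComponentsWithStats(m);out={}
    E=np.array(p["extrinsics"]);C=E[:3,3]
    for i in range(1,n):
        x,y,w,hh,a=s[i]
        if a<700 or w<120 or w/hh<2.5: continue
        cols=np.arange(x+8,x+w-8)
        top=np.array([np.argmax(l[:,k]==i) for k in cols])-.5
        bot=479-np.array([np.argmax(l[::-1,k]==i) for k in cols])+.5
        f=lambda r:np.polyval(np.polyfit(cols,r,1),[x-.5,x+w-.5])
        t,b=f(top),f(bot);e=[x-.5,x+w-.5]
        nm="line" if (b-t).mean()<14 else "tube";z=.002 if nm=="line" else .018
        nn=[]
        for r in(t,b):
            W=world(p,np.c_[e,r],0)-C;v=np.cross(W[0],W[1]);nn.append(v/np.linalg.norm(v))
        N=nn[0]+nn[1]
        ends=world(p,np.c_[e,(t+b)/2],z)  # slide along axis normal to the bisector plane
        a2=N[:2]/np.linalg.norm(N[:2])
        for k in range(2):
            ends[k,:2]-=a2*(N@(ends[k]-C))/(N[:2]@a2)
        out[nm]=ends;print(nm,s[i].tolist(),np.round(ends[:,:2],4).tolist(),"len",round(np.linalg.norm(ends[1]-ends[0]),4))
    if len(out)==2:
        L,T=out["line"],out["tube"];u=L[1]-L[0];u=u[:2]/np.linalg.norm(u[:2]);u*=np.sign(u[1]);nv=np.array([u[1],-u[0]])
        mid=L.mean(0)[:2];print("u",u,"x ends mm",np.round((T[:,:2]-mid)@nv*1e3,1),"y mid mm",np.round((T.mean(0)[:2]-mid)@u*1e3,1))
    return out
E
python3 - <<'E'
from h import *
p=ctrl.camera_params("wrist");im=cv2.imread("pics/w1.png")[:,:,::-1]
out=fit(p,im)
o=ctrl.observe();tcp=o["ee_pos"];R=Rotation.from_euler("xyz",o["tcp_rot"]).as_matrix()
print("R",np.round(R,3).tolist());print("cam",np.round(p["extrinsics"],3).tolist())
print("tcp px",pix(p,tcp))
for s in(-1,1):
  for dz in(-.011,0,.011):
    for back in (0,.008): print(s,dz,back,np.round(pix(p,tcp+R@[-back,s*.0225,dz])[0]))
E
```

```text
line [163, 44, 284, 21, 3390] [[0.4489, -0.1229], [0.4817, 0.0818]] len 0.2074
line [135, 151, 378, 8, 2419] [[0.5201, -0.1629], [0.5596, 0.1288]] len 0.2944
tube [215, 235, 212, 43, 8365] [[0.6041, -0.1134], [0.6303, 0.0531]] len 0.1686
u [0.13445442 0.99091978] x ends mm [76.6 80.1] y mid mm -2.6
R [[0.0, 0.138, 0.99], [-0.0, 0.99, -0.138], [-1.0, -0.0, 0.0]]
cam [[0.139, 0.949, 0.282, 0.506], [0.99, -0.133, -0.038, -0.015], [0.001, 0.285, -0.959, 0.343], [0.0, 0.0, 0.0, 1.0]]
tcp px [[318.04379999 317.16029066]]
-1 -0.011 0 [255. 289.]
-1 -0.011 0.008 [252. 299.]
-1 0 0 [256. 317.]
-1 0 0.008 [253. 328.]
-1 0.011 0 [258. 344.]
-1 0.011 0.008 [255. 356.]
1 -0.011 0 [381. 289.]
1 -0.011 0.008 [384. 299.]
1 0 0 [380. 317.]
1 0 0.008 [383. 328.]
1 0.011 0 [379. 344.]
1 0.011 0.008 [381. 356.]
```

```bash
cat >> h.py <<'E'
def stroke(mid,yaw0,s,rot=0,press=.0005,rate=.06):
    """roll tube (axis middle mid, heading yaw0) by s along -n, s m; rot = wanted axis yaw change"""
    n=np.array([np.cos(yaw0),np.sin(yaw0)]);a=np.array(mid)+n*s/2;b=a-n*2*s
    f=lambda q,z:[q[0],q[1],z]
    ctrl.movel(f(a,.05),.15,[0,P2,yaw0-rot])
    hit=ctrl.movel(f(a,.0245),.02,threshold=5)
    o=ctrl.observe();z=o["ee_pos"][2];print("hit",hit,"z",round(z,4),np.round(o["ft_force"],1))
    if not hit: ctrl.movel(f(a,.06),.1);raise SystemExit("no contact")
    z=max(z-press,.0235)
    ctrl.movel(f(a,z),.02);print("press",np.round(ctrl.observe()["ft_force"],1))
    g=ctrl.movel(f(b,z),rate,[0,P2,yaw0+rot],threshold=50)
    o=ctrl.observe();print("end",g,np.round(o["ee_pos"],4),np.round(o["ft_force"],1))
    ctrl.movel(f(b,.05),.1)
    return np.array(mid)-n*s
E
sed -i 's/if a<700/if y<90 or a<700/' h.py
python3 - <<'E'
from h import *
mid=np.array([.6172,-.0302]);yaw=-.156
ctrl.movel([*mid,.08],.2,[0,P2,yaw])
mid=stroke(mid,yaw,.014)
print(mid)
ctrl.movel([.578,-.025,.2],.25,[0,P2,-.137])
p,im=lines("wrist","pics/w2.png");fit(p,im)
print(ctrl.observe()["clock"])
E
```

```text
hit True z 0.0317 [ 0.5 -0.2  4.2]
press [0.8 1.  3.8]
end False [ 0.5956 -0.0268  0.0317] [-0.6 -0.2  4.9]
[ 0.60337001 -0.02802485]
line [133, 154, 380, 7, 2454] [[0.52, -0.163], [0.5598, 0.1291]] len 0.2949
tube [212, 220, 216, 44, 8639] [[0.5896, -0.1114], [0.6157, 0.0555]] len 0.1689
u [0.13489736 0.99085958] x ends mm [62.  65.4] y mid mm -2.4
7.3083
```

View pics/w2.png

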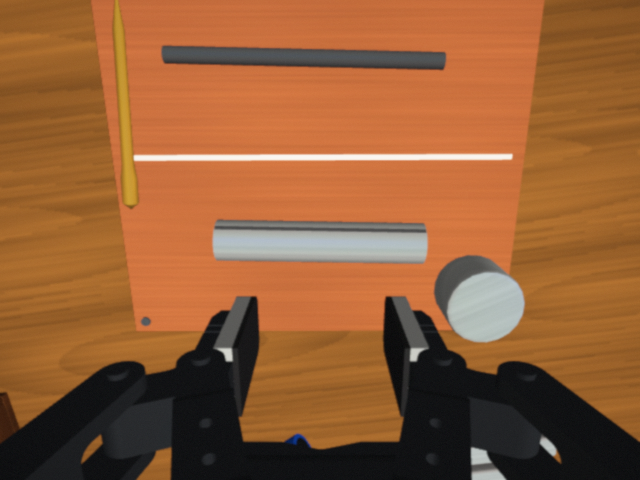

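The stroke rolled the tube as expected: the seam moved round and the axis moved 14.7 mm for 14 commanded. I'll do three more strokes with a slight yaw correction, then look again.

```bash
python3 - <<'E'
from h import *
mid=np.array([.6027,-.0280]);yaw=-.155
ctrl.movel([*mid,.08],.25,[0,P2,yaw])
for rot in(0,.01,.01):
    mid=stroke(mid,yaw,.0150,rot);mid-=.0005*np.array([np.cos(yaw),np.sin(yaw)]);yaw+=rot
print(mid)
ctrl.movel([.578,-.025,.2],.25,[0,P2,-.137])
p,im=lines("wrist","pics/w3.png");fit(p,im)
print(ctrl.observe()["clock"])
E
```

```text
hit True z 0.0317 [ 0.6 -0.1  4.7]
press [ 0.9 -0.1  5.1]
end False [ 0.5796 -0.0244  0.0316] [0.4 0.3 5.8]
hit True z 0.0317 [ 1.2 -0.3  4.4]
press [-0.6 -0.6  4.5]
end False [ 0.5643 -0.022   0.0316] [-0.7 -0.3  5.9]
hit True z 0.0317 [ 0.3 -1.4  4.4]
press [0.3 0.2 4.4]
end False [ 0.549  -0.0196  0.0316] [-0.2  1.1  5.5]
[ 0.5567343  -0.02097458]
tube [133, 154, 380, 52, 11923] [[0.529, -0.1585], [0.5671, 0.1222]] len 0.2833
16.0083
```

View pics/w3.png

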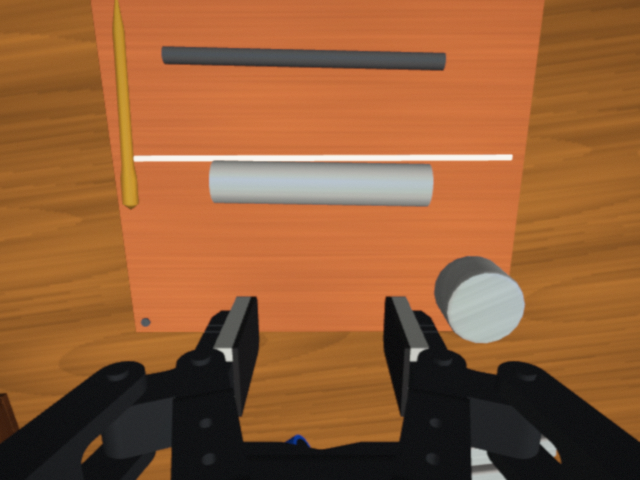

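The tube now lies just beside the line, at columns 210–432 and rows 161–206, with the line at rows 154–161, so the two merge in the mask. I'll separate them with an opening and use the line's known pose.

```bash
cat >> h.py <<'E'
LINE=np.array([[.5200,-.1630],[.5598,.1291]])
def tube_now(p,im):
    h=cv2.cvtColor(np.ascontiguousarray(im),cv2.COLOR_RGB2HSV)
    m=((h[:,:,1]<110)&(h[:,:,2]>75)).astype(np.uint8);m[:100]=0
    m=cv2.morphologyEx(m,cv2.MORPH_OPEN,np.ones((17,17),np.uint8))
    im2=np.zeros_like(im);im2[m>0]=200;T=fit(p,im2+np.where(m[:,:,None]>0,0,np.array([200,40,0])).astype(np.uint8))["tube"][:,:2]
    u=LINE[1]-LINE[0];u/=np.linalg.norm(u);nv=np.array([u[1],-u[0]]);mid=LINE.mean(0)
    print("tube ends x mm",np.round((T-mid)@nv*1e3,1),"y",np.round((T.mean(0)-mid)@u*1e3,1));return T
E
python3 - <<'E'
from h import *
p=ctrl.camera_params("wrist");im=cv2.imread("pics/w3.png")[:,:,::-1]
for r in(170,240,300,400):
  c=np.flatnonzero(0+cv2.inRange(np.ascontiguousarray(im[:,r:r+1]),(140,140,140),(255,255,255))[:,0]);print(r,c.min(),c.max(),[tuple(im[k,r]) for k in range(158,166,2)] if r==240 else "")
tube_now(p,im)
E
```

```text
170 155 161 
240 155 198 [(np.uint8(249), np.uint8(244), np.uint8(238)), (np.uint8(218), np.uint8(208), np.uint8(197)), (np.uint8(122), np.uint8(124), np.uint8(118)), (np.uint8(142), np.uint8(141), np.uint8(137))]
300 155 199 
400 155 201 
tube [209, 155, 224, 51, 10130] [[0.5401, -0.1029], [0.5696, 0.0623]] len 0.1678
tube ends x mm [11.8 18.7] y -1.3
```

```bash
python3 - <<'E'
from h import *
p=ctrl.camera_params("wrist");im=cv2.imread("pics/w3.png")[:,:,::-1].copy()
g=im.sum(2).astype(int);ed=[]
for c in range(205,440):
    r=157+np.argmin(g[157:170,c]); ed.append(r); im[:r,c]=(200,80,40)
print(ed[10:225:20])
im[:150]=(200,80,40)
tube_now(p,im)
E
```

```text
[np.int64(161), np.int64(162), np.int64(162), np.int64(162), np.int64(162), np.int64(162), np.int64(162), np.int64(163), np.int64(163), np.int64(163), np.int64(164)]
tube [209, 162, 224, 44, 9331] [[0.5434, -0.1036], [0.5688, 0.0624]] len 0.1679
tube ends x mm [15.2 17.9] y -1.4
```

```bash
python3 - <<'E'
from h import *
mid=np.array([.5561,-.0206]);yaw=-.150
ctrl.movel([*mid,.08],.25,[0,P2,yaw])
stroke(mid,yaw,.0160,.01)
ctrl.movel([.578,-.025,.2],.25,[0,P2,-.137]);ctrl.dwell(.3)
p,im=lines("wrist","pics/w4.png")
im=im.copy();im[:,:205]=im[:,440:]=(200,80,40)
tube_now(p,im)
print(ctrl.observe()["clock"])
E
```

```text
hit True z 0.0317 [-0.7 -0.6  4. ]
press [0.3 0.8 4.2]
end False [ 0.5313 -0.0168  0.0314] [0.1 0.1 5.7]
tube [208, 137, 227, 47, 9862] [[0.5278, -0.1014], [0.5538, 0.065]] len 0.1684
tube ends x mm [-0.6  2.7] y -1.1
20.2917
```

View pics/w4.png

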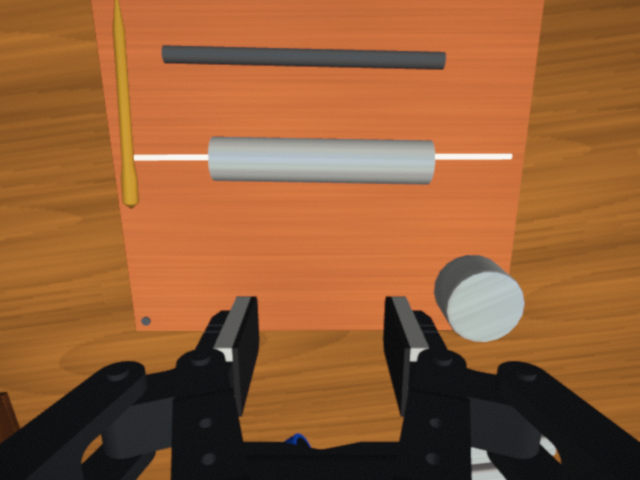

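The tube lies over the line (columns 208–435, rows 137–184), and the line comes out at both ends at row 157. Rod, scriber and block are unmoved, so I'm handing in.

```bash
python3 -c "
from cell import ctrl
ctrl.sign_off()"
```

```text
the job is handed in; nothing more can be done
```

I rolled the steel tube onto the bend line with five short strokes of the fingertips on its top and handed the job in; no verdict is reported. The tube's middle moved about 77 mm in all, which is nearly 4.8 rad of rolling.

- **Contact:** The first-contact force was about 4–5 N in each stroke, and the readings at the end of each stroke were under 6 N. The TCP stayed at or above about 31 mm, so the grasp point was about 50 mm up. The tube was not gripped or lifted.
- **Final position:** The last wrist picture puts the tube's ends at −0.6 mm and +2.7 mm from the line, and its middle 1 mm from the middle of the line along it.
- **Other things:** Rod, scriber and block look unmoved in that picture. Hammer, mallet and kettle were not looked at again, but the arm stayed above the blank for all the strokes.
- **Time:** The clock stood at 20.3 s of 48 s at the last check.

**Checks that disagreed:**
- The small yaw correction in the last strokes had little effect, and about 1° of skew remains, within tolerance.
- The silhouette measured the tube about 8 mm too long (168 mm against 160 mm). This is an overshoot along the tube and does not affect centring across the line.

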